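# Put a tube rack away in the roll-front cabinet

### The job

Raise the slatted shutter of the small roll-front cabinet along its curved tracks until it stays fully open by itself, and let go of it. Then put the tube rack that is out on the bench away in the empty bay, standing squarely on and in the middle of the rubber mat, lengthwise like its neighbours. Carry it upright so that no tube falls out, and leave the other racks, the bottle, the beaker and the tip box where they are.

Things in the scene. Friction and masses are not known exactly. Their poses are not given: they have to be found in the camera images.
- cabinet: roll-front cabinet, fixed, 370 mm wide (its y) and 340 deep (x): grey floor 20 mm thick, two clear half-round side panels (radius 170, up to 230 above the bench, inner faces at y = +-175), a white hood over the rear from x = 25 back, up to 235 high. Three bays between thin dividers 22 mm high have centres at x = -5 and y = -72, 0, 72. Origin at the centre of its underside
- cabinet_axis (a point): middle of the axis about which the shutter turns, 60 mm above the bench, midway between the side panels; x points level from the open front to the rear, y across the width, z up. With the shutter open its leading edge is at x = -22, 153 mm above the axis, so the bays lie half beneath it and are reached from the front with the tool sloping in
- shutter (a joint): angle of the slatted shutter about that axis, rad: 0 = shut, 1.43 = fully open at its stop. The slats lie on a radius of 155 mm. Let go below about 0.9 it falls shut; beyond about 1.1 it rolls on by its own weight to the stop and stays. It weighs about 0.55 kg; raising it takes about 4 N at the bar
- shutter_bar (a point): middle of the shutter's steel pull bar: a round level bar 12 mm thick, 130 mm long along the cabinet's y, standing 50 mm off the lowest slat on a post at each end (205 mm from the axis, 3 degrees above level when shut). It turns with the shutter
- rack_mid (a point): the rack to put away, out on the bench: black block 110 mm (x) by 60 (y) by 40 high, tube caps up to 50 high; over it along x runs a carrying bar 110 long, 12 wide, 14 high, its centre 81 above the underside, on a thin post at each end (94 free between). Overall height 88 mm, about 200 g. The point is the centre, 44 above the underside; z up. Same when turned half round
- mat_mid (a point): black rubber mat, 106 mm (x) by 56 mm (y), 2 mm thick, fixed on the floor of the one empty bay. The point is the centre of its top face, 22 mm above the bench; x as the cabinet's
- stored_a_mid (a point): a rack already stored in one of the bays, on the cabinet floor, not to be disturbed: of the same make and size as the rack to put away. The point is at its centre, 44 mm above its underside
- stored_b_mid (a point): another such stored rack, in another bay. The point is at its centre
- bottle_mid (a point): glass bottle with a blue cap, 80 mm diameter, 165 mm high; the point is half-way up
- beaker_mid (a point): glass beaker, 68 mm diameter, 90 mm high; the point is half-way up
- tip_box_mid (a point): pipette tip box, 117 mm by 77 mm by 58 mm high, on the bench before the cabinet; the point is half-way up
Mind the look-alikes: they are no part of the job. Leave any purple or yellow look-alike of the part that bears rack_mid alone.

How it is judged:
On the way, in this order (a step that is already met when the one before it is completed fails the run):
1. the shutter is open and stays there with nothing touching the cabinet (value of joint shutter above 1.3 rad and contact force between each of the arm, the fingers and cabinet below 0.2 N), for 0.3 s.
2. the rack stands squarely on the mat in the empty bay (horizontal distance between rack_mid and mat_mid below 0.018 m and z of rack_mid in the frame of mat_mid between 0.039 and 0.049 m and angle between rack_mid's own z axis and vertical below 0.08 rad and angle between the x axis of rack_mid and the x axis of mat_mid, either way round below 0.15 rad), for 0.2 s.
At the end, for the whole second after the job is handed in: The shutter stays open (joint over 1.3 rad) and the rack stands released and at rest on the mat: centre within 18 mm of the mat's centre, at its standing height within 5 mm, upright within 0.08 rad, lengthwise within 0.15 rad (either way round) (all of step 2 and value of joint shutter above 1.3 rad and linear speed of rack below 0.02 m/s); the robot touches nothing.
It fails at once if a stored rack is moved by more than 30 mm (distance of any of stored_a_mid, stored_b_mid from where it was at the start of the episode above 0.03 m).
It fails at once if the bottle, beaker or tip box is moved by more than 30 mm (distance of any of bottle_mid, beaker_mid, tip_box_mid from where it was at the start of the episode above 0.03 m).
It fails at once if the rack is tipped by more than about 30 degrees (angle between rack_mid's own z axis and vertical above 0.52 rad).
It also fails if it takes over 58 s, if anything falls off the work surface, if the arm or the gripper's body presses on something with over 40 N, if the wrist force passes 120 N, or if a joint passes its speed limit or range.

### The arm

A 7-joint arm with a two-finger parallel gripper is mounted at the origin on the work surface. World frame = base frame: x ahead of the robot, y to its left, z up, the work surface at z = 0. Lengths are in m, angles in rad, forces in N, time in s.
With the tool pointing down it reaches from about 0.375 to 0.925 m from the base axis. Payload 3.1 kg.
Tool frame: the origin (TCP) lies on the centre line of the jaws, within the pads' length; the fingertips stand 25 mm ahead of it and the grasp point (between the pads) lies 6 mm ahead of it; z points along the fingers, y is the line along which they close (so a half turn about z gives the same grasp; the last joint's range is limited). The gripper opens to 85 mm and grips with 20 to 120 N. Pads are 22 mm wide; open, the fingers measure 114 mm over their backs; the gripper's body (76 mm by 85 mm) begins 54 mm behind the grasp point. The pads swing forward as they close: fully open they stand 13 mm farther back than shut.
Start: joints at [-1.335, 0.383, 0.044, 1.598, -0.018, 1.161, -0.05], TCP at [0.213, 0.614, 0.224] pointing down, gripper open.
Joint ranges: [-2.61, 2.61], [-0.41, 2.15], [-1.48, 1.57], [0, 2.5], [-1.57, 4.71], [0.05, 1.97], [-2.85, 2.85]. Speed limits (rad/s): [2.79, 2.79, 3.14, 3.14, 3.14, 3.14, 3.14].

### API

Orientations are given as a unit quaternion [x, y, z, w].
In Python, from workcell import bot gives the robot as it stands.
- The arm moves only by the tool carry_out, never from a script. Its arguments are lists of equal length, an entry for each row: "xyz": the shift along the tool's x, y, z in m, a list of three; "twist": the turn about the tool's z in degrees; "claw": the opening in per cent of the stroke, from 0 (shut) to 100 (fully open). A call has 1 to 10 rows; each row shifts and turns the commanded pose from where the row before left it, along the tool's axes as they then stand; what a row does not reach is not made up. A row lasts 1/10 s, in which the tool goes at most 50 mm and 8.59 degrees, less where a joint would pass 70% of its speed; a pose out of reach is approached as far as the arm can. A call with a gripper value outside its range is refused whole. The fingers move at their own pace and stop on an object; "squeeze" is the grip in N (left out, the last holds). Time passes only in rows, so rows that do not move let the fingers close. It gives the time, the measured TCP pose, the force, the opening and the grip force at its end, in the units of the state.
- bot.state(): the state, without advancing time (a new reading comes with each control period).
- bot.grab_frame(name): name is "scene" or "top"; returns a dict with "image" (480x640x3 uint8, red, green, blue), "range_z" (480x640 float32, m along the optical axis (not along the pixel's ray), 0 where there is no reading), "fx", "fy", "cx", "cy" (pixels), "xyz" and "rotation" of the camera in the world. Camera axes: x right, y down, z forward; pixel columns grow to the right and rows downward; lengths in m; the calibration is good to about 2 mm. A picture is of the moment at which its call begins.
- bot.hand_in(): hands the job in; it is judged then, once.
Trained networks look in a picture, given as the dict that the camera call returned (one of the last four; its "shot" number tells which), for a name from the list of things; names that differ only in an ending like _2 or _b are one class to them, and where a whole thing is asked for, a point or a joint stands for the part that bears it (a point fixed in the world has none). Each returns a list of dicts, best first, with "score" (0 to 1); they miss things now and then, are a little off and sometimes report something else, mostly with a low value. They report only what shows in the picture. A call takes as long as a camera call. They do not tell look-alikes from the thing itself.
- bot.boxes_of(picture, query): "location" ([column, row] in pixels, amid what is visible of it).
- bot.regions_of(picture, query): "region" (480x640 bool, what is visible of it) and "location" ([column, row] in pixels, amid what is visible of it).
The state is a dict: "time_s": time; "joint_pos": joint angles; "joint_vel": joint speeds; "effort": joint torques, N m; "eef_pos": TCP position; "ee_rot": TCP orientation; "force": force on the tool from outside, world axes, zero at the start; "torque": the same for the moment, N m; "gripper_width": opening from 0.0 (shut) to 1.0 (fully open); "grasp_force": force on a finger pad.
Only numpy, scipy, OpenCV 4.12 (cv2) and the standard library are available. Lean on these libraries where they do the work, as an engineer would, in place of code of your own. Each camera call takes 0.05 s, during which the arm holds its last target. There are 200 camera calls.

## Working session

There is one attempt and no reset: what is moved stays moved. The work goes in short steps, Python scripts to look and compute and a tool call to move; the robot and the scene stay as the last step left them, time stands still between calls to the robot, and variables do not carry over. Pictures are saved under pics/ and viewed, at most 10 in all, crops included, and the job is handed in when it is done.

Besides the shell and the picture viewer there is one more tool, called after ">>>" by a JSON object that holds its "name" and its "arguments". carry_out: Moves the arm, as the interface text tells. Its arguments: {"type":"object","properties":{"xyz":{"type":"array"},"twist":{"type":"array"},"claw":{"type":"array"},"squeeze":{"type":"number"}},"required":["xyz","twist","claw"]}

```bash
mkdir -p pics
cat > h.py <<'E'
import numpy as np, cv2
from scipy.spatial.transform import Rotation as R
from workcell import bot
np.set_printoptions(precision=3,suppress=True)
def cloud(p):
    z=p["range_z"]; v,u=np.mgrid[0:480,0:640]
    c=np.stack([(u-p["cx"])/p["fx"]*z,(v-p["cy"])/p["fy"]*z,z],-1)
    r=np.array(p["rotation"]); r=r if r.shape==(3,3) else R.from_quat(r).as_matrix()
    w=c@r.T+np.array(p["xyz"]); w[z<=0]=np.nan
    return w
def save(n,im): cv2.imwrite("pics/"+n,im[...,::-1])
E
python3 - <<'E'
from h import *
s=bot.state();print(s)
ims=[]
for n in("scene","top"):
    p=bot.grab_frame(n);w=cloud(p);save(n+"0.png",p["image"]);np.savez(n+"0.npz",w=w,im=p["image"])
    print(n,p["xyz"],p["rotation"],p["fx"])
    for q in["cabinet","shutter","shutter_bar","rack_mid","mat_mid","stored_a_mid","bottle_mid","beaker_mid","tip_box_mid"]:
        for d in bot.regions_of(p,q)[:4]:
            m=d["region"];print(q,round(d["score"],2),np.round(d["location"]),np.nanmedian(w[m],0) if m.any() else None,m.sum())
E
```

```text
{'time_s': 0.0, 'joint_pos': array([-1.335,  0.384,  0.044,  1.6  , -0.018,  1.161, -0.05 ]), 'joint_vel': array([-0.001, -0.002, -0.001,  0.002, -0.   ,  0.001, -0.   ]), 'effort': array([  0.   , -43.346,   1.024, -24.951,   0.011,   0.011,   0.   ]), 'eef_pos': array([0.213, 0.613, 0.223]), 'ee_rot': array([ 0.166,  0.986, -0.001, -0.   ]), 'force': array([-0.51 , -0.363, -0.147]), 'torque': array([ 0.011, -0.013,  0.012]), 'grasp_force': 0.0, 'gripper_width': 1.000628475373529}
scene [ 0.581 -0.084  0.882] [ 0.986  0.046 -0.004 -0.159] 461.29530625304136
cabinet 0.6 [307. 400.] [ 0.573 -0.096  0.214] 45159
cabinet 0.16 [202. 218.] [0.337 0.215 0.053] 1397
shutter 0.82 [326. 385.] [ 0.599 -0.072  0.208] 30801
shutter_bar 0.79 [327. 386.] [ 0.6   -0.072  0.208] 30412
rack_mid 0.85 [231. 154.] [0.37  0.356 0.04 ] 2027
rack_mid 0.79 [294. 147.] [0.507 0.378 0.041] 1653
rack_mid 0.71 [282.  82.] [0.451 0.537 0.041] 1748
stored_a_mid 0.7 [352. 418.] [ 0.641 -0.119  0.063] 15
bottle_mid 0.63 [421. 232.] [0.745 0.201 0.113] 2187
bottle_mid 0.29 [308. 401.] [ 0.573 -0.096  0.214] 45177
beaker_mid 0.95 [200. 217.] [0.338 0.215 0.054] 1383
tip_box_mid 0.71 [305. 234.] [0.54  0.197 0.058] 2722
top [0.25  0.187 1.494] [ 0.719 -0.685  0.078 -0.082] 618.1740754579274
cabinet 0.77 [454. 230.] [ 0.568 -0.1    0.199] 27240
shutter 0.64 [428. 223.] [ 0.587 -0.052  0.198] 14302
shutter_bar 0.91 [431. 218.] [ 0.589 -0.052  0.197] 14397
rack_mid 0.93 [239. 320.] [0.36  0.365 0.041] 1308
rack_mid 0.86 [161. 280.] [0.442 0.551 0.041] 1406
rack_mid 0.65 [239. 202.] [0.648 0.389 0.041] 1252
rack_mid 0.56 [232. 260.] [0.495 0.393 0.041] 1295
bottle_mid 0.85 [306. 161.] [0.733 0.219 0.111] 1198
bottle_mid 0.23 [439. 210.] [ 0.613 -0.071  0.202] 13
beaker_mid 0.59 [307. 329.] [0.344 0.21  0.011] 708
tip_box_mid 0.57 [308. 252.] [0.532 0.209 0.056] 1631
```

View pics/scene0.png

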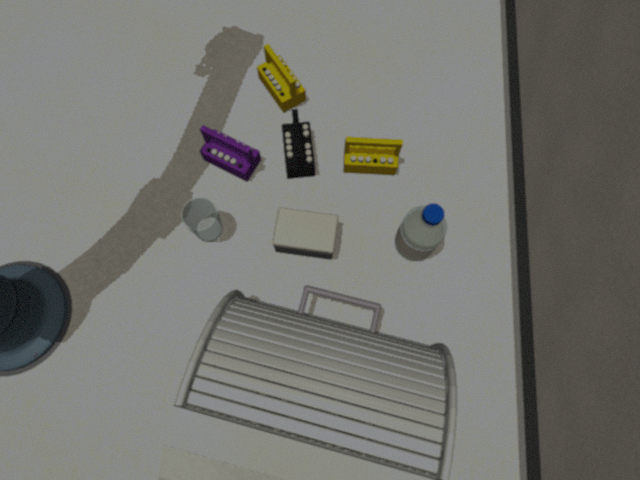

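View pics/top0.png

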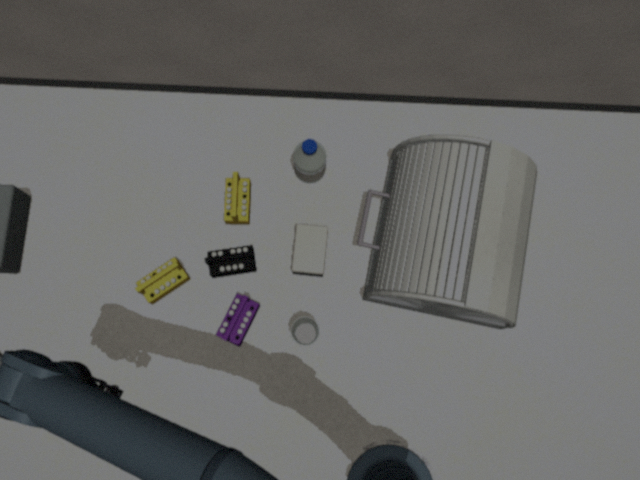

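The scene picture shows the shutter bar at (306,290)–(380,303). There are four candidate racks:

| Rack | Scene pixel | Top pixel |
|---|---|---|
| purple | (231,154) | (239,320) |
| yellow | (282,78) | (161,280) |
| yellow | (373,155) | (237,200) |
| black | (297,147) | (231,260) |

The black one fits "black block"; the others are look-alikes. Next I'll fit poses and confirm it in a crop.

```bash
cat > f.py <<'E'
from h import *
from scipy.optimize import least_squares
S=np.load("scene0.npz");T=np.load("top0.npz")
W=np.concatenate([S["w"].reshape(-1,3),T["w"].reshape(-1,3)]);I=np.concatenate([S["im"].reshape(-1,3),T["im"].reshape(-1,3)]).astype(int)
# rack
m=(abs(W[:,0]-.5)<.09)&(abs(W[:,1]-.39)<.08)&(W[:,2]>.025)&(W[:,2]<.06)
for n,lo,hi in(("block",.03,.055),("bar",.068,.095)):
    for D in(S,T):
        w=D["w"].reshape(-1,3);im=D["im"].reshape(-1,3).astype(int)
        m=(abs(w[:,0]-.5)<.075)&(abs(w[:,1]-.39)<.075)&(w[:,2]>lo)&(w[:,2]<hi)&(np.ptp(im,axis=1)<60)
        print(n,m.sum(),cv2.minAreaRect(w[m][:,:2].astype(np.float32)*1000) if m.sum()>3 else 0, np.median(w[m],0) if m.any() else 0)
# bar of shutter
for D in(S,T):
    w=D["w"].reshape(-1,3)
    m=(w[:,0]>.45)&(w[:,0]<.75)&(w[:,1]>.03)&(w[:,1]<.15)&(w[:,2]>.055)&(w[:,2]<.09)
    print("shbar",m.sum(),cv2.minAreaRect(w[m][:,:2].astype(np.float32)*1000),np.median(w[m],0))
# cylinder
def c(m0,p):
    e=np.array([np.cos(p[1]),np.sin(p[1])]);return e
for D in(S,T):
    w=D["w"].reshape(-1,3);w=w[(w[:,0]>.4)&(w[:,0]<.8)&(w[:,1]>-.25)&(w[:,1]<.06)&(w[:,2]>.1)&(w[:,2]<.224)]
    f=lambda p:np.hypot((w[:,:2]@[np.cos(p[1]),np.sin(p[1])])-p[0],w[:,2]-.06)-p[2]
    r=least_squares(f,[.1,-1.75,.157],loss="soft_l1",f_scale=.003);print("cyl",r.x,np.median(abs(r.fun)))
    a=w[abs(r.fun)<.006];v=a[:,:2]@[-np.sin(r.x[1]),np.cos(r.x[1])];print(np.percentile(v,[0.2,1,50,99,99.8]))
im=S["im"][95:200,180:420];save("crop1.png",cv2.resize(im,None,fx=3,fy=3,interpolation=cv2.INTER_CUBIC))
E
python3 f.py
```

```text
block 1167 ((479.19256591796875, 387.58843994140625), (113.56732940673828, 112.01789855957031), 11.727884292602539) [0.506 0.385 0.041]
block 881 ((501.44091796875, 395.4812927246094), (61.265594482421875, 110.35993194580078), 11.562387466430664) [0.493 0.394 0.04 ]
bar 335 ((505.3890686035156, 392.7389221191406), (12.02666187286377, 110.15995788574219), 11.591386795043945) [0.507 0.387 0.088]
bar 290 ((501.2681884765625, 395.5484313964844), (13.628263473510742, 110.14246368408203), 12.013442993164062) [0.5   0.395 0.086]
shbar 782 ((581.4544067382812, 63.87541580200195), (54.802452087402344, 208.5522918701172), 80.572265625) [0.615 0.075 0.075]
shbar 597 ((566.9526977539062, 66.04617309570312), (57.8129768371582, 228.6045684814453), 80.9005126953125) [0.589 0.071 0.074]
cyl [ 0.037 -1.721  0.16 ] 0.0014463594758556964
[0.422 0.427 0.603 0.768 0.774]
cyl [ 0.04  -1.728  0.165] 0.003924801078202089
[0.41  0.423 0.581 0.769 0.775]
```

View pics/crop1.png

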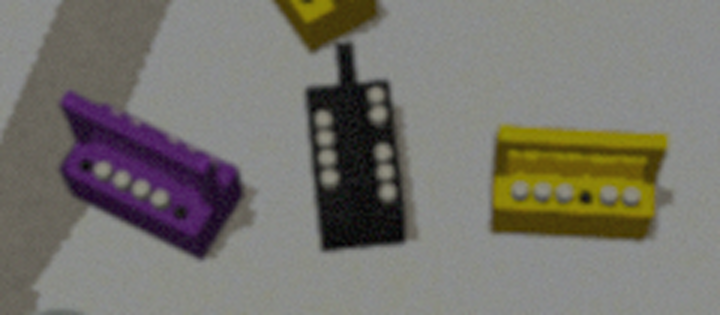

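The crop confirms it: the black rack is at crop (355,160), scene (297,147), beside the purple and yellow ones. From the fits, the shutter bar is at about (0.616, 0.073, 0.071), the cabinet x axis is at -98.8°, and the rack is at (0.503, 0.394). Now I'll move to the bar.

>>> {"name": "carry_out", "arguments": {"xyz": [[0,0,0],[0,0,0],[-0.03,-0.03,0],[-0.034,-0.033,0],[-0.034,-0.033,0],[-0.034,-0.033,0],[-0.034,-0.033,0],[-0.034,-0.033,0],[-0.034,-0.033,0],[-0.034,-0.033,0]], "twist": [-5.1,-5.2,0,0,0,0,0,0,0,0], "claw": [45,45,45,45,45,45,45,45,45,45], "squeeze": 30}}

```text
time_s: 2.0
eef_pos: [0.4388, 0.3135, 0.2248]
ee_rot: [0.077, 0.997, 0.0, 0.0]
force: [0.8, 1.1, -0.1]
gripper_width: 0.449
grasp_force: 0.0
```

```bash
cat > d.py <<'E'
import sys
from h import *
# d.py x y z yaw_of_tool_y_deg
s=bot.state();Rm=R.from_quat(s["ee_rot"]).as_matrix();a=[float(v) for v in sys.argv[1:]]
y=np.degrees(np.arctan2(Rm[1,1],Rm[0,1]));tw=-((a[3]-y+90)%180-90)
R2=Rm@R.from_euler("z",tw,degrees=True).as_matrix()
print("t",s["time_s"],"pos",s["eef_pos"],"yaw_y",y,"tilt",Rm[:,2],"q",s["joint_pos"],"f",s["force"],"w",s["gripper_width"],s["grasp_force"])
print("twist",tw,"then shift",R2.T@(np.array(a[:3])-s["eef_pos"]))
E
python3 d.py .6166 .0768 .077 81.2
```

```text
t 2.0 pos [0.439 0.314 0.225] yaw_y 81.18072382047232 tilt [ 0.001  0.001 -1.   ] q [-0.886  0.172  0.21   1.874 -0.04   1.098  0.756] f [ 0.818  1.141 -0.056] w 0.44927798042280087 0.0
twist -0.01927617952767946 then shift [-0.212 -0.207  0.148]
```

>>> {"name": "carry_out", "arguments": {"xyz": [[-0.034,-0.033,0],[-0.034,-0.033,0],[-0.034,-0.033,0],[-0.034,-0.033,0],[-0.034,-0.033,0],[-0.022,-0.022,0],[0,0,0.04],[0,0,0.04],[0,0,0],[0,0,0]], "twist": [0,0,0,0,0,0,0,0,0,0], "claw": [45,45,45,45,45,45,45,45,45,45]}}

```text
time_s: 3.0
eef_pos: [0.5982, 0.1011, 0.1441]
ee_rot: [0.077, 0.997, -0.0, -0.001]
force: [0.1, -0.1, 0.8]
gripper_width: 0.449
grasp_force: 0.0
```

```bash
python3 d.py .6166 .0768 .077 81.2
python3 - <<'E'
from h import *
p=bot.grab_frame("scene");save("s1.png",cv2.resize(p["image"][220:420,200:460],None,fx=2.5,fy=2.5))
E
```

```text
t 3.0 pos [0.598 0.101 0.144] yaw_y 81.20511899594094 tilt [-0.002 -0.001 -1.   ] q [-0.526  0.399  0.358  1.789 -0.164  0.984  1.315] f [ 0.119 -0.106  0.794] w 0.4486741311573969 0.0
twist 0.005118995940932791 then shift [-0.022 -0.021  0.067]
```

View pics/s1.png

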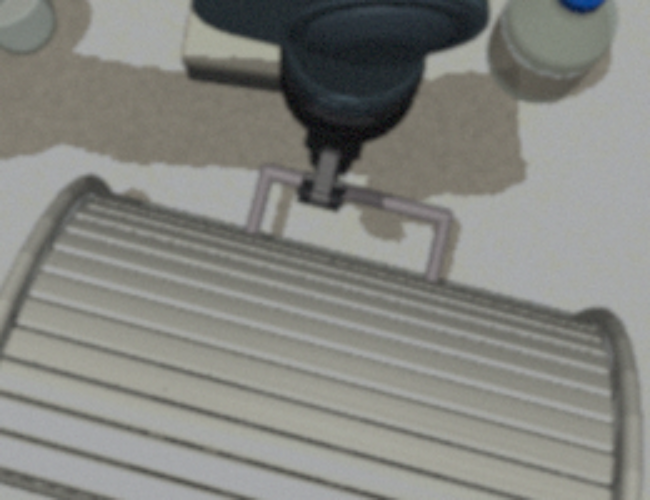

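The gripper, at crop (325,185), is above the pull bar (265,170)–(450,215) and about 20 mm short of its middle. I'll correct that, go down and grip.

>>> {"name": "carry_out", "arguments": {"xyz": [[-0.022,-0.021,0],[0,0,0],[0,0,0.03],[0,0,0.03],[0,0,0.007],[0,0,0],[0,0,0],[0,0,0],[0,0,0],[0,0,0]], "twist": [0,0,0,0,0,0,0,0,0,0], "claw": [45,45,45,45,45,45,0,0,0,0]}}

```text
time_s: 4.05
eef_pos: [0.618, 0.0769, 0.0784]
ee_rot: [0.077, 0.997, 0.0, 0.001]
force: [-0.2, 0.5, 0.8]
gripper_width: -0.004
grasp_force: 0.0
```

```bash
python3 d.py .6166 .0768 .077 81.2
```

```text
t 4.05 pos [0.618 0.077 0.078] yaw_y 81.1775272444249 tilt [ 0.002  0.    -1.   ] q [-0.461  0.511  0.342  1.789 -0.215  0.876  1.395] f [-0.162  0.51   0.781] w -0.004108558683464898 0.0
twist -0.02247275557510875 then shift [ 0.001 -0.     0.001]
```

Run:
```python
from h import *
p=bot.grab_frame("scene");save("s2.png",cv2.resize(p["image"][250:340,260:400],None,fx=5,fy=5))
w=cloud(p);m=(abs(w[...,0]-.61)<.12)&(w[...,1]>.03)&(w[...,1]<.13)&(w[...,2]>.05)&(w[...,2]<.095)
for x in np.arange(.53,.70,.01):
    k=m&(abs(w[...,0]-x)<.004)
    if k.any(): i=np.argsort(w[k][:,1]);print(round(x,3),w[k][i[-1]],np.median(w[k],0))
```

```text
0.53 [0.528 0.044 0.095] [0.528 0.044 0.094]
0.54 [0.543 0.053 0.071] [0.543 0.047 0.071]
0.55 [0.554 0.094 0.075] [0.55  0.067 0.074]
0.56 [0.557 0.096 0.071] [0.56  0.086 0.076]
0.57 [0.57  0.093 0.073] [0.57  0.087 0.076]
0.58 [0.579 0.092 0.073] [0.58  0.084 0.076]
0.59 [0.586 0.089 0.074] [0.589 0.081 0.076]
0.6 [0.596 0.077 0.072] [0.598 0.055 0.082]
0.65 [0.653 0.071 0.076] [0.651 0.069 0.074]
0.66 [0.662 0.078 0.074] [0.66  0.072 0.076]
0.67 [0.669 0.076 0.075] [0.671 0.067 0.075]
0.68 [0.676 0.076 0.073] [0.68  0.055 0.075]
0.69 [0.687 0.071 0.074] [0.687 0.068 0.074]
```

View pics/s2.png

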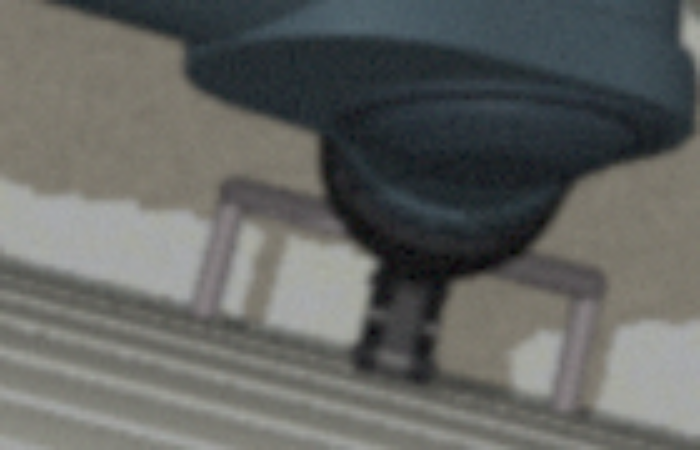

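The fingers, at crop (400,320), have closed on the slat side of the bar rather than around it. I'll measure where they are.

Run:
```python
from h import *
p=bot.grab_frame("scene");w=cloud(p)
for v in range(296,332,3): print(v,[w[v,u].round(3).tolist() for u in (320,336,340,344,352,366)])
```

```text
296 [[0.578, 0.092, 0.0], [0.601, 0.043, 0.256], [0.606, 0.043, 0.259], [0.612, 0.043, 0.259], [0.621, 0.041, 0.277], [0.642, 0.046, 0.259]]
299 [[0.579, 0.086, 0.0], [0.602, 0.043, 0.235], [0.607, 0.04, 0.252], [0.612, 0.039, 0.26], [0.623, 0.04, 0.259], [0.646, 0.05, 0.221]]
302 [[0.579, 0.079, 0.003], [0.603, 0.042, 0.216], [0.608, 0.04, 0.232], [0.613, 0.039, 0.237], [0.624, 0.039, 0.245], [0.66, 0.073, 0.078]]
305 [[0.58, 0.074, 0.001], [0.604, 0.041, 0.199], [0.609, 0.04, 0.208], [0.615, 0.039, 0.217], [0.626, 0.039, 0.221], [0.661, 0.068, 0.075]]
308 [[0.58, 0.068, 0.003], [0.604, 0.037, 0.196], [0.61, 0.038, 0.192], [0.616, 0.038, 0.196], [0.642, 0.074, 0.0], [0.668, 0.077, 0.001]]
311 [[0.581, 0.063, -0.0], [0.605, 0.037, 0.171], [0.611, 0.034, 0.189], [0.617, 0.034, 0.193], [0.642, 0.068, 0.001], [0.669, 0.071, -0.0]]
314 [[0.581, 0.057, 0.0], [0.606, 0.032, 0.17], [0.611, 0.03, 0.187], [0.618, 0.033, 0.173], [0.642, 0.063, 0.001], [0.669, 0.065, 0.001]]
317 [[0.582, 0.048, 0.023], [0.606, 0.026, 0.179], [0.612, 0.026, 0.185], [0.618, 0.028, 0.172], [0.643, 0.057, 0.001], [0.669, 0.06, 0.0]]
320 [[0.582, 0.029, 0.114], [0.606, 0.022, 0.179], [0.612, 0.022, 0.18], [0.618, 0.023, 0.18], [nan, nan, nan], [0.669, 0.054, 0.002]]
323 [[0.583, 0.022, 0.131], [0.607, 0.017, 0.179], [0.613, 0.018, 0.179], [0.619, 0.018, 0.179], [0.644, 0.046, -0.002], [0.67, 0.048, 0.001]]
326 [[0.583, 0.015, 0.143], [0.609, 0.02, 0.126], [0.616, 0.022, 0.119], [0.619, 0.014, 0.175], [0.642, 0.037, 0.021], [0.67, 0.042, 0.001]]
329 [[0.583, 0.01, 0.148], [0.609, 0.013, 0.139], [0.616, 0.015, 0.13], [0.622, 0.016, 0.132], [0.636, 0.019, 0.113], [0.669, 0.034, 0.02]]
```

Run:
```python
from h import *
print(bot.state()["gripper_width"],bot.state()["eef_pos"])
p=bot.grab_frame("top");w=cloud(p);a=cv2.resize(p["image"][150:300,320:460],None,fx=4,fy=4);save("t2.png",a)
```

```text
0.0041915400873598725 [0.618 0.077 0.078]
```

View pics/t2.png

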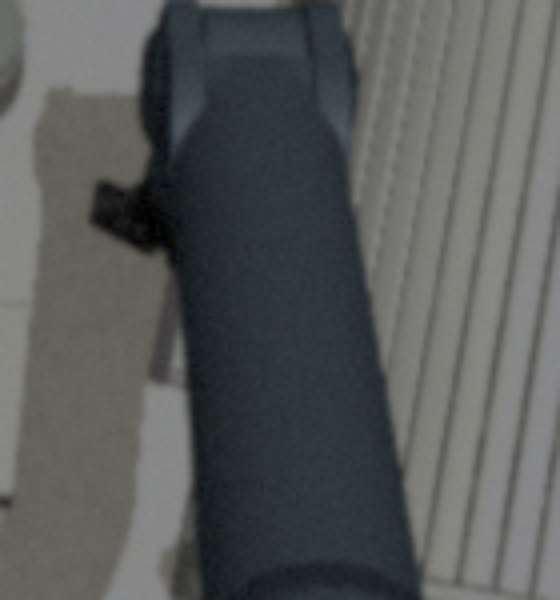

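>>> {"name": "carry_out", "arguments": {"xyz": [[0,0,-0.01],[0,0,-0.01],[0,0,0],[0,0,0]], "twist": [0,0,0,0], "claw": [0,0,0,0]}}

```text
time_s: 4.6
eef_pos: [0.618, 0.0768, 0.0983]
ee_rot: [0.077, 0.997, 0.0, 0.001]
force: [-0.4, -0.2, -0.9]
gripper_width: -0.003
grasp_force: 0.0
```

Run:
```python
from h import *
print(bot.state())
p=bot.grab_frame("scene");w=cloud(p)
m=(abs(w[...,0]-.61)<.12)&(w[...,1]>.03)&(w[...,1]<.13)&(w[...,2]>.05)&(w[...,2]<.12)
for x in np.arange(.55,.70,.01):
    k=m&(abs(w[...,0]-x)<.004)
    if k.any(): i=np.argsort(w[k][:,1]);print(round(x,3),w[k][i[-1]],np.median(w[k],0))
# dark points near the fingertips
k=(abs(w[...,0]-.617)<.05)&(w[...,1]>.0)&(w[...,1]<.13)&(w[...,2]>.02)&(w[...,2]<.13)
v,u=np.where(k);print(v.min(),v.max(),u.min(),u.max())
```

```text
{'time_s': 4.6, 'joint_pos': array([-0.468,  0.484,  0.35 ,  1.78 , -0.204,  0.911,  1.387]), 'joint_vel': array([-0.   ,  0.014, -0.004,  0.016, -0.002,  0.   , -0.   ]), 'effort': array([  0.029, -42.415,   5.017, -21.399,   0.013,  -0.022,  -0.001]), 'eef_pos': array([0.618, 0.077, 0.098]), 'ee_rot': array([0.077, 0.997, 0.   , 0.001]), 'force': array([-0.354, -0.24 , -0.86 ]), 'torque': array([ 0.   , -0.   ,  0.054]), 'grasp_force': 0.0, 'gripper_width': -0.002769826703438983}
0.55 [0.554 0.095 0.074] [0.55  0.064 0.075]
0.56 [0.557 0.095 0.073] [0.56  0.084 0.076]
0.57 [0.572 0.093 0.075] [0.57  0.085 0.077]
0.58 [0.579 0.092 0.071] [0.58  0.082 0.076]
0.59 [0.588 0.088 0.076] [0.589 0.081 0.077]
0.6 [0.598 0.081 0.075] [0.599 0.077 0.075]
0.64 [0.64  0.071 0.071] [0.642 0.07  0.073]
0.65 [0.651 0.074 0.078] [0.651 0.07  0.076]
0.66 [0.662 0.078 0.074] [0.66  0.072 0.076]
0.67 [0.669 0.076 0.075] [0.671 0.067 0.075]
0.68 [0.676 0.076 0.073] [0.68  0.055 0.075]
0.69 [0.687 0.071 0.075] [0.687 0.069 0.073]
287 336 311 371
```

>>> {"name": "carry_out", "arguments": {"xyz": [[0,0,-0.04],[0,0,-0.04],[0,0.02,0],[0,0,0],[0,0,0],[0,0,0],[0,0,0],[0,0,0],[0,0,0],[0,0,0]], "twist": [-8,-8,-8,-8,-8,-8,-8,-8,-8,-8], "claw": [45,45,45,45,45,45,45,45,45,45]}}

```text
time_s: 5.65
eef_pos: [0.6143, 0.0964, 0.1767]
ee_rot: [-0.584, 0.812, 0.0, -0.001]
force: [1.0, 1.0, -0.7]
gripper_width: 0.45
grasp_force: 0.0
```

Run:
```python
from h import *
s=bot.state();print(s["eef_pos"],s["gripper_width"],s["joint_pos"])
p=bot.grab_frame("scene");w=cloud(p);np.savez("s3.npz",w=w,im=p["image"])
r=np.array(p["rotation"]);r=r if r.shape==(3,3) else R.from_quat(r).as_matrix()
def pr(P):
    c=r.T@(np.array(P)-np.array(p["xyz"]));return np.array([p["cx"]+p["fx"]*c[0]/c[2],p["cy"]+p["fy"]*c[1]/c[2]])
e=s["eef_pos"];a=p["image"].copy()
for dz,col in((0,(255,0,0)),(-.025,(0,255,0)),(.048,(0,0,255))):
    q=pr(e+[0,0,dz]);print(q);cv2.circle(a,tuple(int(round(t)) for t in q),1,col,-1)
x,y=[int(t) for t in pr(e)]
save("s3.png",cv2.resize(a[y-70:y+50,x-70:x+70],None,fx=5,fy=5,interpolation=cv2.INTER_NEAREST))
```

```text
[0.614 0.096 0.177] 0.4501607407653038 [-0.311  0.376  0.11   1.716 -0.046  1.053  2.633]
[344.809 273.19 ]
[343.79  276.926]
[346.967 265.285]
```

View pics/s3.png

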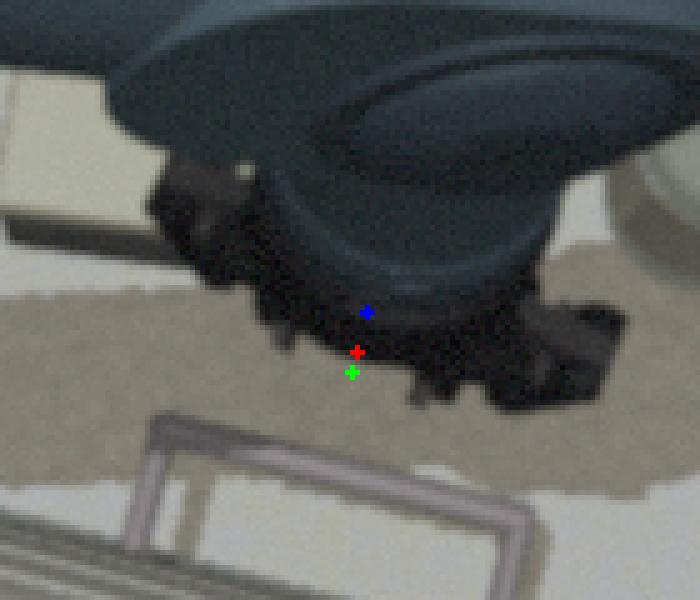

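The fingertips at crop (280,345) and (420,400) straddle the projected tip point (352,372), so the TCP reading is right along this ray. I'll check their depth.

Run:
```python
from h import *
D=np.load("s3.npz");w=D["w"]
for v in range(262,288,2): print(v,[w[v,u].round(3).tolist() for u in (328,330,332,350,357,359)])
```

```text
262 [[0.586, 0.09, 0.257], [0.588, 0.071, 0.326], [0.59, 0.068, 0.336], [0.61, 0.061, 0.369], [0.618, 0.06, 0.376], [0.62, 0.061, 0.374]]
264 [[0.586, 0.088, 0.255], [0.588, 0.071, 0.318], [0.59, 0.068, 0.327], [0.611, 0.062, 0.358], [0.619, 0.063, 0.357], [0.622, 0.063, 0.357]]
266 [[0.587, 0.092, 0.229], [0.589, 0.092, 0.228], [0.591, 0.068, 0.319], [0.611, 0.059, 0.359], [0.619, 0.06, 0.359], [0.622, 0.06, 0.358]]
268 [[0.587, 0.098, 0.193], [0.59, 0.093, 0.214], [0.593, 0.092, 0.219], [0.612, 0.059, 0.352], [0.62, 0.059, 0.354], [0.622, 0.059, 0.354]]
270 [[0.589, 0.145, 0.0], [0.59, 0.092, 0.204], [0.593, 0.092, 0.208], [0.612, 0.059, 0.343], [0.621, 0.059, 0.344], [0.623, 0.058, 0.347]]
272 [[0.59, 0.141, -0.0], [0.591, 0.092, 0.191], [0.594, 0.092, 0.196], [0.613, 0.059, 0.333], [0.621, 0.059, 0.336], [0.624, 0.059, 0.335]]
274 [[0.59, 0.137, -0.0], [0.594, 0.138, -0.002], [0.598, 0.137, 0.0], [0.614, 0.058, 0.325], [0.622, 0.059, 0.325], [0.625, 0.059, 0.325]]
276 [[0.59, 0.132, 0.002], [0.594, 0.133, -0.0], [0.598, 0.133, 0.003], [0.633, 0.137, -0.002], [0.628, 0.074, 0.255], [0.63, 0.073, 0.26]]
278 [[0.591, 0.128, 0.003], [0.595, 0.129, 0.001], [0.598, 0.129, 0.003], [0.634, 0.133, 0.0], [0.631, 0.08, 0.22], [0.633, 0.077, 0.233]]
280 [[0.591, 0.124, 0.002], [0.595, 0.126, -0.003], [0.599, 0.125, 0.0], [0.634, 0.128, 0.001], [0.631, 0.079, 0.213], [0.634, 0.078, 0.218]]
282 [[0.591, 0.121, -0.001], [0.595, 0.121, -0.0], [0.599, 0.121, 0.001], [0.634, 0.125, -0.002], [0.633, 0.079, 0.198], [0.635, 0.078, 0.203]]
284 [[0.592, 0.117, 0.001], [0.596, 0.116, 0.004], [0.599, 0.117, 0.0], [0.634, 0.121, 0.001], [0.648, 0.123, -0.002], [0.636, 0.077, 0.195]]
286 [[0.592, 0.113, 0.0], [0.596, 0.113, -0.001], [0.6, 0.114, -0.003], [0.635, 0.117, 0.001], [0.648, 0.118, 0.002], [0.652, 0.118, 0.0]]
```

The tips are actually at z≈0.19 when the TCP reads 0.177. That is about 30 mm higher than the nominal offset, so the fingers closed above the bar. I'll go back with TCP z ≈ 0.050.

>>> {"name": "carry_out", "arguments": {"xyz": [[0,0,0],[0,0,0],[0,0,0],[0,0,0],[0,0,0],[0,0,0],[0,0,0],[0,0,0],[0,0,0],[0,0,0]], "twist": [8,8,8,8,8,8,8,8,8,8], "claw": [38,38,38,38,38,38,38,38,38,38]}}

```text
time_s: 6.7
eef_pos: [0.6144, 0.0966, 0.1769]
ee_rot: [0.081, 0.997, -0.0, -0.0]
force: [0.4, 0.7, -0.4]
gripper_width: 0.379
grasp_force: 0.0
```

```bash
python3 d.py .617 .079 .05 81.2
```

```text
t 6.7 pos [0.614 0.097 0.177] yaw_y 80.70689357640076 tilt [-0.001 -0.    -1.   ] q [-0.51   0.389  0.359  1.726 -0.154  1.055  1.309] f [ 0.413  0.685 -0.435] w 0.3786919572673622 0.0
twist -0.4931064235992437 then shift [-0.005 -0.017  0.127]
```

>>> {"name": "carry_out", "arguments": {"xyz": [[-0.005,-0.017,0.03],[0,0,0.03],[0,0,0.025],[0,0,0.015],[0,0,0.015],[0,0,0.012],[0,0,0],[0,0,0],[0,0,0],[0,0,0]], "twist": [-0.5,0,0,0,0,0,0,0,0,0], "claw": [38,38,38,38,38,38,38,0,0,0], "squeeze": 30}}

```text
time_s: 7.7
eef_pos: [0.6182, 0.08, 0.0514]
ee_rot: [0.073, 0.997, 0.001, 0.001]
force: [-0.5, 2.3, -0.4]
gripper_width: 0.126
grasp_force: 29.5
```

```bash
python3 d.py .617 .079 .05 81.2
```

```text
t 7.7 pos [0.618 0.08  0.051] yaw_y 81.67332069908186 tilt [ 0.002  0.001 -1.   ] q [-0.447  0.548  0.319  1.798 -0.224  0.829  1.406] f [-0.502  2.32  -0.436] w 0.1259236574315386 29.459245204925537
twist 0.47332069908185304 then shift [ 0.001 -0.001  0.001]
```

The bar is gripped (opening 10.7 mm, 29 N). Now I'll raise it along the arc.

>>> {"name": "carry_out", "arguments": {"xyz": [[0,-0.0014,-0.0143],[0,-0.0021,-0.0141],[0,-0.0033,-0.0139],[0,-0.0041,-0.0137],[0,-0.0112,-0.0263],[0,-0.0147,-0.0245],[0,-0.018,-0.0222],[0,-0.0209,-0.0195],[0,0,0],[0,0,0]], "twist": [0,0,0,0,0,0,0,0,0,0], "claw": [0,0,0,0,0,0,0,0,0,0]}}

```text
time_s: 8.7
eef_pos: [0.6063, 0.0061, 0.2035]
ee_rot: [0.073, 0.997, 0.003, 0.001]
force: [-2.0, 6.7, 6.4]
gripper_width: 0.125
grasp_force: 29.8
```

```bash
cat > ph.py <<'E'
from h import *
p=bot.grab_frame("scene");w=cloud(p).reshape(-1,3)
e=np.array([-.153,-.988]);y=np.array([.988,-.153]);c=np.array([.585,-.1295])
X=(w[:,:2]-c)@e;Y=(w[:,:2]-c)@y;Z=w[:,2]-.06;r=np.hypot(X,Z)
m=(r>.2)&(r<.218)&(abs(abs(Y)-.055)<.012)&(Z>-.02);print("bar phi deg",np.degrees(np.median(np.arctan2(Z[m],-X[m]))),m.sum())
E
python3 ph.py; python3 d.py .6 .017 .211 81.2
```

```text
bar phi deg 50.73519541991651 34
t 8.75 pos [0.606 0.007 0.203] yaw_y 81.67663919184477 tilt [ 0.002  0.006 -1.   ] q [-0.399  0.333  0.394  1.746 -0.148  1.089  1.469] f [-1.282  6.976  6.897] w 0.1275435014584975 29.83672857284546
twist 0.4766391918447681 then shift [ 0.008  0.009 -0.008]
```

>>> {"name": "carry_out", "arguments": {"xyz": [[0,-0.022,-0.017],[0,-0.0245,-0.0135],[0,-0.026,-0.0095],[0,-0.02,-0.0045],[0,0,0],[0,0,0],[0,0,0],[0,0,0]], "twist": [0,0,0,0,0,0,0,0], "claw": [0,0,0,0,0,0,0,0]}}

```text
time_s: 9.55
eef_pos: [0.591, -0.0902, 0.2469]
ee_rot: [0.074, 0.997, -0.001, -0.001]
force: [-4.9, 0.4, 9.7]
gripper_width: 0.127
grasp_force: 31.3
```

```bash
python3 ph.py; python3 d.py .6 .017 .211 81.2
```

```text
bar phi deg nan 0
t 9.6 pos [ 0.591 -0.09   0.247] yaw_y 81.51465359885476 tilt [-0.002 -0.001 -1.   ] q [-0.293  0.281  0.449  1.72  -0.13   1.172  1.614] f [-4.326  0.162  8.936] w 0.12534162918814398 31.29355251789093
twist 0.3146535988547612 then shift [0.007 0.107 0.036]
  return _methods._mean(a, axis=axis, dtype=dtype,
  ret = ret.dtype.type(ret / rcount)
```

>>> {"name": "carry_out", "arguments": {"xyz": [[0,0,0],[0,0,0],[0,0,0],[0,0,-0.03],[0,0,-0.04],[0,0,-0.03],[0,0.04,0],[0,0.05,0],[0,0.05,0],[0,0.05,0]], "twist": [0,0,0,0,0,0,0,0,0,0], "claw": [60,60,60,60,60,60,60,60,60,60]}}

```text
time_s: 10.6
eef_pos: [0.62, 0.1023, 0.3431]
ee_rot: [0.073, 0.997, -0.0, -0.0]
force: [1.3, -0.4, 0.6]
gripper_width: 0.6
grasp_force: 0.0
```

```bash
python3 ph.py 2>/dev/null; python3 d.py .502 .354 .2 101.7
python3 - <<'E'
from h import *
p=bot.grab_frame("scene");w=cloud(p);np.savez("s4.npz",w=w,im=p["image"])
save("s4.png",p["image"])
for q in["mat_mid","stored_a_mid","shutter_bar"]:
    for d in bot.regions_of(p,q)[:4]:
        m=d["region"];print(q,round(d["score"],2),np.round(d["location"]),np.nanmedian(w[m],0) if m.any() else None,m.sum())
E
```

```text
bar phi deg 83.21287415891499 387
t 10.65 pos [0.62  0.117 0.342] yaw_y 82.5979387533719 tilt [-0.001  0.008 -1.   ] q [-0.521  0.278  0.342  1.512 -0.103  1.367  1.271] f [ 0.66   9.091 -1.059] w 0.5983203978997332 0.0
twist -19.102061246628097 then shift [0.067 0.255 0.144]
mat_mid 0.69 [420. 232.] [0.746 0.2   0.113] 2188
mat_mid 0.62 [318. 390.] [ 0.592 -0.085  0.023] 725
stored_a_mid 0.64 [360. 403.] [ 0.659 -0.093  0.062] 1014
shutter_bar 0.72 [319. 426.] [ 0.59  -0.125  0.218] 9897
```

View pics/s4.png

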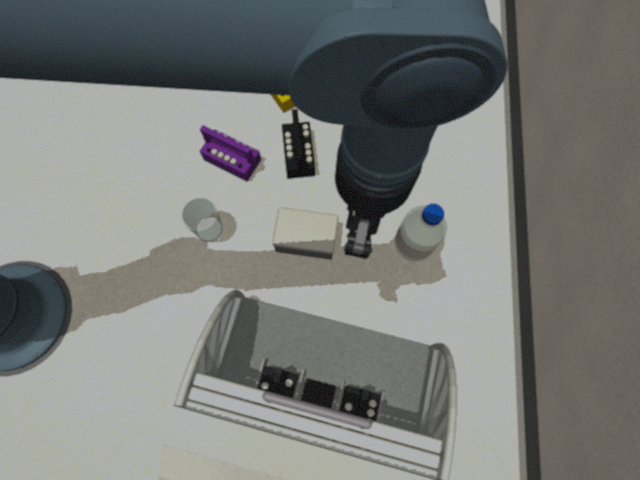

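The shutter is fully open (bar at (319,410)), and the mat in the empty middle bay shows at (318,390) between two stored racks. The bottle, tip box and beaker are undisturbed. Next I'll turn for the rack's carrying bar and refine the mat position.

>>> {"name": "carry_out", "arguments": {"xyz": [[0,0,0],[0,0,0],[0,0,0],[0,0,0],[0,0,0],[0,0,0],[0,0,0],[0,0,0],[0,0,0]], "twist": [7.8,7.8,7.8,7.8,7.8,7.8,7.8,7.8,7.8], "claw": [60,60,60,60,60,60,60,60,60]}}

```text
time_s: 11.75
eef_pos: [0.6203, 0.0972, 0.3435]
ee_rot: [0.637, 0.771, -0.0, 0.0]
force: [-0.3, -0.6, -0.7]
gripper_width: 0.598
grasp_force: 0.0
```

```bash
python3 d.py .4945 .434 .055 11.7
python3 - <<'E'
from h import *
D=np.load("s4.npz");w=D["w"].reshape(-1,3);im=D["im"].reshape(-1,3).astype(int)
e=np.array([-.153,-.988]);y=np.array([.988,-.153]);c=np.array([.585,-.1295])
X=(w[:,:2]-c)@e;Y=(w[:,:2]-c)@y;Z=w[:,2];dk=im.max(1)<60
def st(n,m): print(n,m.sum(),"X",np.percentile(X[m],[1,5,50,99]),"Y",np.percentile(Y[m],[2,50,98]))
ins=(X>-.1)&(X<.05)&(abs(Y)<.12)
st("mat",ins&dk&(Z<.03)&(abs(Y)<.04)&(Z>.012))
for s in(-.072,.072):
    st("bar",ins&(Z>.096)&(Z<.12)&(abs(Y-s)<.03)&dk); st("blk",ins&(Z>.05)&(Z<.068)&(abs(Y-s)<.04)&dk)
# wrist radius versus height above TCP (TCP .62,.110,.343)
d=np.hypot(w[:,0]-.62,w[:,1]-.117)
for h in np.arange(.08,.36,.03):
    k=(abs(Z-.342-h)<.015)&(d<.15);print(round(h,2),k.sum(),(.117-w[k,1]).max() if k.any() else 0)
E
```

```text
t 11.75 pos [0.62  0.097 0.343] yaw_y 10.88762061146221 tilt [-0.    -0.001 -1.   ] q [-0.641  0.286  0.526  1.524 -0.144  1.371  0.086] f [-0.306 -0.567 -0.738] w 0.5976749228386063 0.0
twist -0.8123793885377921 then shift [ 0.356 -0.055  0.288]
mat 705 X [-0.063 -0.061 -0.044 -0.026] Y [-0.028 -0.001  0.026]
bar 194 X [-0.065 -0.064 -0.047 -0.029] Y [-0.078 -0.072 -0.067]
blk 545 X [-0.066 -0.064 -0.047 -0.027] Y [-0.102 -0.065 -0.043]
bar 228 X [-0.068 -0.066 -0.047 -0.027] Y [0.065 0.071 0.077]
blk 576 X [-0.068 -0.067 -0.049 -0.026] Y [0.042 0.062 0.1  ]
0.08 294 0.06722728867060014
0.11 792 0.07035217935202474
0.14 613 0.04140927389428713
0.17 1616 0.04041086777926321
0.2 971 0.038917182506338174
0.23 1818 0.03892988220375228
0.26 1642 0.037625953537288134
0.29 837 0.050561778947021255
0.32 4959 0.05665213274374607
0.35 16114 0.06679505387642491
```

>>> {"name": "carry_out", "arguments": {"xyz": [[0.0445,-0.007,0.018],[0.0445,-0.007,0.018],[0.0445,-0.007,0.018],[0.0445,-0.007,0.018],[0.0445,-0.007,0.018],[0.0445,-0.007,0.018],[0.0445,-0.007,0.018],[0.0445,-0.006,0.018],[0,0,0.03],[0,0,0]], "twist": [-0.8,0,0,0,0,0,0,0,0,0], "claw": [50,50,50,50,50,50,50,50,50,50]}}

```text
time_s: 12.75
eef_pos: [0.4884, 0.4345, 0.1643]
ee_rot: [0.627, 0.779, -0.005, -0.0]
force: [-0.3, -0.8, -0.3]
gripper_width: 0.5
grasp_force: 0.0
```

```bash
python3 d.py .4945 .434 .055 11.7
python3 - <<'E'
from h import *
for n in("scene","top"):
    w=cloud(bot.grab_frame(n)).reshape(-1,3)
    m=(abs(w[:,0]-.5)<.06)&(abs(w[:,1]-.395)<.075)&(w[:,2]>.07)&(w[:,2]<.096)
    print(n,m.sum(),cv2.minAreaRect(w[m][:,:2].astype(np.float32)*1000) if m.sum()>3 else 0)
E
```

```text
t 12.75 pos [0.488 0.435 0.164] yaw_y 12.342247619384333 tilt [-0.007 -0.008 -1.   ] q [-1.043  0.465  0.33   1.645 -0.165  1.07  -0.45 ] f [-0.333 -0.771 -0.304] w 0.49955044707852075 0.0
twist 0.6422476193843352 then shift [-0.001  0.007  0.109]
scene 331 ((505.4574279785156, 392.305419921875), (11.952112197875977, 110.1231689453125), 11.596981048583984)
top 165 ((506.32098388671875, 372.8917541503906), (13.428141593933105, 64.14300537109375), 11.362364768981934)
```

>>> {"name": "carry_out", "arguments": {"xyz": [[-0.001,0.007,0.03],[0,0,0.03],[0,0,0.03],[0,0,0.019],[0,0,0],[0,0,0],[0,0,0],[0,0,0],[0,0,0]], "twist": [0.6,0,0,0,0,0,0,0,0], "claw": [50,50,50,50,50,0,0,0,0], "squeeze": 70}}

```text
time_s: 13.75
eef_pos: [0.5003, 0.4382, 0.0631]
ee_rot: [0.632, 0.775, 0.002, 0.0]
force: [-0.9, -2.6, 6.5]
gripper_width: 0.122
grasp_force: 72.3
```

```bash
python3 d.py .4955 .434 .055 11.7
```

```text
t 13.75 pos [0.5   0.438 0.063] yaw_y 11.651683362164414 tilt [ 0.003  0.003 -1.   ] q [-1.01   0.595  0.302  1.685 -0.216  0.89  -0.418] f [-0.944 -2.634  6.547] w 0.12227574345239738 72.26503640413284
twist -0.048316637835583265 then shift [-0.003 -0.006  0.008]
```

>>> {"name": "carry_out", "arguments": {"xyz": [[0,0,-0.01],[0,0,-0.02],[0,0,-0.03],[0,0,-0.03],[0,0,-0.03],[0,0,0],[0,0,0]], "twist": [0,0,0,0,0,0,0], "claw": [0,0,0,0,0,0,0]}}

```text
time_s: 14.45
eef_pos: [0.4985, 0.4379, 0.1811]
ee_rot: [0.631, 0.775, 0.001, -0.0]
force: [0.7, -0.1, -2.2]
gripper_width: 0.122
grasp_force: 71.2
```

```bash
python3 d.py .5955 -.0555 .21 -8.8
cat > rk.py <<'E'
from h import *
import sys
# plane of the dark block and tilt, near given xy
x0,y0=map(float,sys.argv[1:3])
s=bot.state();e=s["eef_pos"];ims=[]
p=bot.grab_frame("scene");w=cloud(p);im=p["image"].astype(int)
d=np.hypot(w[...,0]-x0,w[...,1]-y0)
m=(d<.08)&(w[...,2]>.03)&(w[...,2]<e[2]+.05)&(im.max(2)<75)
P=w[m];print(m.sum(),"z pct",np.percentile(P[:,2],[2,25,50,75,98]),"x",np.percentile(P[:,0],[2,50,98]),"y",np.percentile(P[:,1],[2,50,98]))
v,u=np.where(m);a,b=max(int(v.mean())-60,0),max(int(u.mean())-70,0)
save(sys.argv[3],cv2.resize(p["image"][a:a+120,b:b+140],None,fx=5,fy=5));np.savez("rk.npz",w=w,im=p["image"]);print("crop origin",b,a)
E
python3 rk.py .508 .39 r1.png
```

```text
t 14.45 pos [0.499 0.438 0.181] yaw_y 11.687785857783798 tilt [ 0.001  0.001 -1.   ] q [-1.039  0.459  0.338  1.616 -0.167  1.093 -0.453] f [ 0.704 -0.112 -2.219] w 0.12174194160840832 71.16013152524829
twist 20.48778585778379 then shift [-0.473  0.171 -0.029]
1992 z pct [0.124 0.157 0.159 0.204 0.223] x [0.476 0.509 0.542] y [0.337 0.379 0.444]
crop origin 227 52
```

View pics/r1.png

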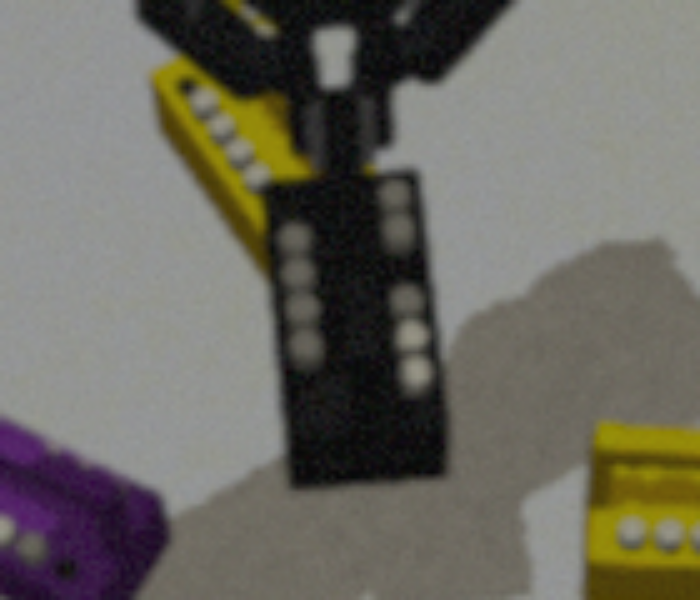

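The rack (crop (355,330)) hangs level from its far end with all tubes in. I'll measure its tilt and its offset from the tool.

Run:
```python
from h import *
D=np.load("rk.npz");w=D["w"];im=D["im"].astype(int)
d=np.hypot(w[...,0]-.508,w[...,1]-.39)
m=(d<.075)&(im.max(2)<60)&(abs(w[...,2]-.158)<.008);P=w[m]
A=np.c_[P[:,:2],np.ones(len(P))];k=np.linalg.lstsq(A,P[:,2],rcond=None)[0];print("slope along rack",k[:2]@[.203,-.979],"across",k[:2]@[.979,.203],m.sum())
print(cv2.minAreaRect(P[:,:2].astype(np.float32)*1000))
b=(d<.08)&(im.max(2)<75)&(abs(w[...,2]-.206)<.008)&(w[...,1]<.42);B=w[b];print("bar",b.sum(),cv2.minAreaRect(B[:,:2].astype(np.float32)*1000))
```

```text
slope along rack -0.009224592496310106 across -0.010334769441522057 936
((507.1430969238281, 393.74383544921875), (57.28752136230469, 110.18766021728516), 11.910833358764648)
bar 303 ((511.1263427734375, 380.1427307128906), (12.000185012817383, 81.04107666015625), 11.283879280090332)
```

>>> {"name": "carry_out", "arguments": {"xyz": [[0,0,0],[0,0,0],[0,0,0],[0,0,0],[-0.015,0.01,0],[-0.03,0.019,0],[-0.03,0.019,0],[-0.03,0.019,0],[-0.03,0.019,0],[-0.03,0.019,0]], "twist": [4,6,6,4.5,0,0,0,0,0,0], "claw": [0,0,0,0,0,0,0,0,0,0]}}

```text
time_s: 15.5
eef_pos: [0.5767, 0.2545, 0.1788]
ee_rot: [0.759, 0.651, -0.002, 0.0]
force: [0.7, -0.1, -1.2]
gripper_width: 0.122
grasp_force: 71.2
```

>>> {"name": "carry_out", "arguments": {"xyz": [[-0.03,0.019,0],[-0.03,0.019,0],[-0.03,0.019,0],[-0.015,0.009,0],[0,0,0],[0,0,0]], "twist": [0,0,0,0,0,0], "claw": [0,0,0,0,0,0]}}

```text
time_s: 16.1
eef_pos: [0.6252, 0.145, 0.1796]
ee_rot: [0.759, 0.651, -0.0, -0.001]
force: [-0.5, 0.8, -1.4]
gripper_width: 0.122
grasp_force: 71.2
```

```bash
python3 d.py .595 -.059 .123 -8.8
python3 - <<'E'
from h import *
D=np.load("s4.npz");w=D["w"].reshape(-1,3)
e=np.array([-.153,-.988]);y=np.array([.988,-.153]);c=np.array([.5856,-.1255])
X=(w[:,:2]-c)@e;Y=(w[:,:2]-c)@y;Z=w[:,2]
m=(abs(Y)<.05)&(Z>.24)&(Z<.285)&(abs(X)<.06);print("shbar",m.sum(),np.percentile(X[m],[1,50,99]),np.median(Z[m]))
m=(abs(Y)<.12)&(abs(Y)>.08)&(Z>.18)&(Z<.235)&(abs(X)<.06);print("edge",m.sum(),np.percentile(X[m],[1,5]))
# rack now
s=bot.state();t=s["eef_pos"];p=bot.grab_frame("scene");w=cloud(p);im=p["image"].astype(int)
d=np.hypot(w[...,0]-t[0]+.007,w[...,1]-t[1]+.045)
m=(d<.075)&(im.max(2)<60)&(abs(w[...,2]-t[2]+.023)<.012);P=w[m];print(m.sum(),cv2.minAreaRect(P[:,:2].astype(np.float32)*1000),np.median(P[:,2]),np.linalg.lstsq(np.c_[P[:,:2],np.ones(len(P))],P[:,2],rcond=None)[0])
E
```

```text
t 16.1 pos [0.625 0.145 0.18 ] yaw_y -8.80975935977 tilt [-0.002  0.001 -1.   ] q [-0.678  0.443  0.5    1.678 -0.236  1.083 -0.261] f [-0.474  0.783 -1.447] w 0.12224919393827602 71.19079671800137
twist -0.009759359770001197 then shift [-0.206  0.002  0.056]
shbar 810 [-0.027 -0.021 -0.015] 0.2695464571249172
edge 3521 [-0.025 -0.022]
1151 ((617.9530029296875, 101.05116271972656), (108.03016662597656, 57.91426086425781), 80.88106536865234) 0.1570852658259474 [-0.013  0.011  0.164]
```

>>> {"name": "carry_out", "arguments": {"xyz": [[-0.015,0.002,0.02],[-0.03,0,0.02],[-0.03,0,0.016],[-0.03,0,0],[-0.03,0,0],[-0.03,0,0],[-0.025,0,0],[-0.013,0,0],[0,0,0],[0,0,0]], "twist": [0,0,0,0,0,0,0,0,0,0], "claw": [0,0,0,0,0,0,0,0,0,0]}}

```text
time_s: 17.15
eef_pos: [0.5973, -0.0536, 0.1242]
ee_rot: [0.758, 0.652, 0.001, -0.001]
force: [-0.4, 0.1, -1.5]
gripper_width: 0.123
grasp_force: 71.1
```

```bash
python3 d.py .5955 -.056 .085 -8.8;python3 - <<'E'
from h import *
e=np.array([-.153,-.988]);y=np.array([.988,-.153]);c=np.array([.5856,-.1255])
t=bot.state()["eef_pos"][:2]-c;print("tool XY",t@e,t@y)
E
```

```text
t 17.15 pos [ 0.597 -0.054  0.124] yaw_y -8.65665957790761 tilt [ 0.     0.002 -1.   ] q [-0.409  0.437  0.533  1.828 -0.27   0.949  0.09 ] f [-0.388  0.114 -1.49 ] w 0.12316862394348858 71.1316411010921
twist 0.14334042209239328 then shift [-0.003 -0.001  0.039]
tool XY -0.07286076789292203 0.0005686744224364542
```

>>> {"name": "carry_out", "arguments": {"xyz": [[-0.003,-0.001,0.015],[0,0,0.012],[0,0,0.006],[0,0,0.004],[0,0,0],[0,0,0]], "twist": [0,0,0,0,0,0], "claw": [0,0,0,0,0,0]}}

```text
time_s: 17.75
eef_pos: [0.5957, -0.0593, 0.0874]
ee_rot: [0.759, 0.651, 0.0, 0.0]
force: [-0.1, -0.4, -1.4]
gripper_width: 0.122
grasp_force: 71.1
```

>>> {"name": "carry_out", "arguments": {"xyz": [[0,0,0.002],[0,0,0.002],[0,0,0]], "twist": [0,0,0], "claw": [0,0,0]}}

```text
time_s: 18.05
eef_pos: [0.5963, -0.0593, 0.0851]
ee_rot: [0.759, 0.651, 0.001, 0.0]
force: [-2.3, 0.2, 5.3]
gripper_width: 0.124
grasp_force: 72.1
```

```bash
python3 d.py .5955 -.056 .085 -8.8
```

```text
t 18.05 pos [ 0.596 -0.059  0.085] yaw_y -8.833430244225466 tilt [ 0.001  0.001 -1.   ] q [-0.382  0.489  0.513  1.851 -0.305  0.878  0.123] f [-2.268  0.193  5.336] w 0.1235864157450906 72.07695672288537
twist -0.03343024422547103 then shift [ 0.003 -0.001  0.   ]
```

>>> {"name": "carry_out", "arguments": {"xyz": [[0,0,0],[0,0,0],[0,0,0],[0,0,-0.02],[0,0,-0.03],[0.03,0,-0.01],[0.04,0,0],[0.04,0,0],[0.04,0,0],[0,0,0]], "twist": [0,0,0,0,0,0,0,0,0,0], "claw": [40,40,40,40,40,40,40,0,0,0]}}

```text
time_s: 19.05
eef_pos: [0.6187, 0.0997, 0.1429]
ee_rot: [0.755, 0.655, 0.002, -0.002]
force: [-1.2, 1.2, 0.5]
gripper_width: 0.001
grasp_force: 0.0
```

```bash
cat > in.py <<'E'
from h import *
e=np.array([-.153,-.988]);y=np.array([.988,-.153]);c=np.array([.5856,-.1255])
s=bot.state();t=s["eef_pos"][:2]-c;print("t",s["time_s"],"tool XY",t@e,t@y,s["eef_pos"],s["force"])
p=bot.grab_frame("scene");w=cloud(p);im=p["image"].astype(int);dk=im.max(2)<70
X=(w[...,:2]-c)@e;Y=(w[...,:2]-c)@y;Z=w[...,2]
for n,m in(("block",(Z>.052)&(Z<.068)&(abs(Y)<.036)),("bar",(Z>.098)&(Z<.12)&(abs(Y)<.03)),("barL",(Z>.098)&(Z<.12)&(abs(Y+.072)<.03)),("barR",(Z>.098)&(Z<.12)&(abs(Y-.072)<.03))):
    m=m&dk&(X>-.11)&(X<.02)
    if m.sum()>5:
        k=np.polyfit(X[m],Y[m],1)[0];print(n,m.sum(),"X front",np.percentile(X[m],[1,3]),"Y",np.percentile(Y[m],[2,50,98]),"Z",np.median(Z[m]),"yaw",k)
m=(abs(Y)<.05)&(Z>.24)&(Z<.285)&(abs(X)<.06);print("shbar",m.sum(),np.percentile(X[m],[1,50,99]) if m.any() else 0)
save("in.png",cv2.resize(p["image"][280:460,160:460],None,fx=2.6,fy=2.6))
E
python3 in.py
```

```text
t 19.05 tool XY -0.22757295849379383 -0.0017520931737436843 [0.619 0.1   0.143] [-1.177  1.174  0.517]
block 776 X front [-0.078 -0.077] Y [-0.028 -0.006  0.03 ] Z 0.06246785410261835 yaw 0.12704266022115385
bar 272 X front [-0.077 -0.076] Y [-0.005  0.001  0.007] Z 0.11018294585743599 yaw -0.010663521688737994
barL 193 X front [-0.062 -0.061] Y [-0.078 -0.072 -0.067] Z 0.10826567744545013 yaw -0.011436863110606064
barR 221 X front [-0.064 -0.063] Y [0.065 0.071 0.077] Z 0.10831748764830884 yaw -0.004837224208699425
shbar 806 [-0.027 -0.021 -0.015]
```

View pics/in.png

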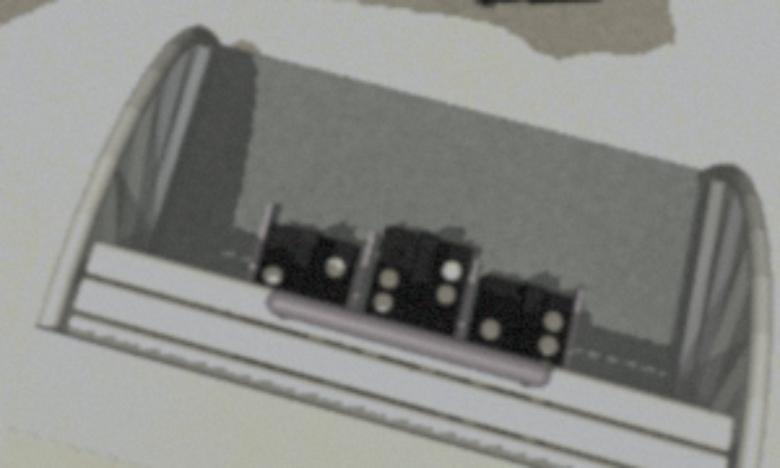

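The rack stands in the middle bay (crop (420,275)), upright and square, but its front is about 15 mm forward of its neighbours'. I'll push it back gently with closed fingers low on its front face.

>>> {"name": "carry_out", "arguments": {"xyz": [[0,0.003,0.035],[0,0,0.035],[0,0,0.028],[-0.03,0,0],[-0.04,0,0],[-0.04,0,0],[-0.013,0,0],[-0.004,0,0],[0,0,0]], "twist": [0.5,0,0,0,0,0,0,0,0], "claw": [0,0,0,0,0,0,0,0,0]}}

```text
time_s: 20.0
eef_pos: [0.6008, -0.0373, 0.0454]
ee_rot: [0.763, 0.647, 0.0, -0.0]
force: [-0.0, -0.5, -0.4]
gripper_width: -0.0
grasp_force: 0.0
```

```bash
python3 in.py
```

```text
t 20.0 tool XY -0.08951027106610576 0.0015588654432779308 [ 0.601 -0.037  0.045] [-0.015 -0.523 -0.395]
block 230 X front [-0.043 -0.042] Y [-0.028 -0.006  0.03 ] Z 0.06246646063854705 yaw 1.1833654652768517
bar 87 X front [-0.04 -0.04] Y [-0.005  0.001  0.007] Z 0.11015159092342985 yaw -0.011787699154801273
barL 196 X front [-0.062 -0.061] Y [-0.078 -0.072 -0.066] Z 0.10803048556799072 yaw -0.011504316253510137
barR 207 X front [-0.064 -0.063] Y [0.065 0.071 0.077] Z 0.10828216319393225 yaw -0.051545994166133834
shbar 807 [-0.027 -0.021 -0.015]
```

>>> {"name": "carry_out", "arguments": {"xyz": [[-0.002,0,0],[-0.002,0,0],[-0.002,0,0],[-0.002,0,0],[-0.002,0,0],[-0.002,0,0],[-0.002,0,0],[-0.002,0,0],[0,0,0],[0,0,0]], "twist": [0,0,0,0,0,0,0,0,0,0], "claw": [0,0,0,0,0,0,0,0,0,0]}}

```text
time_s: 21.05
eef_pos: [0.5982, -0.0531, 0.0454]
ee_rot: [0.762, 0.647, -0.0, 0.0]
force: [0.3, 0.9, -0.1]
gripper_width: -0.001
grasp_force: 0.0
```

>>> {"name": "carry_out", "arguments": {"xyz": [[0.01,0,0],[0.03,0,0],[0.04,0,0],[0.04,0,0],[0.03,0,-0.03],[0,0,-0.04],[0,0,0]], "twist": [0,0,0,0,0,0,0], "claw": [0,0,0,0,0,0,0]}}

```text
time_s: 21.75
eef_pos: [0.6276, 0.0993, 0.1215]
ee_rot: [0.761, 0.649, 0.006, 0.003]
force: [1.5, -0.7, 2.0]
gripper_width: 0.002
grasp_force: 0.0
```

```bash
python3 in.py
```

```text
t 21.75 tool XY -0.22850799023947585 0.007155005612197391 [0.628 0.099 0.121] [ 1.505 -0.724  1.981]
block 511 X front [-0.059 -0.058] Y [-0.028 -0.007  0.03 ] Z 0.06249044040748386 yaw -0.03058451507989408
bar 181 X front [-0.059 -0.058] Y [-0.005  0.001  0.006] Z 0.11035563989622388 yaw 0.006134708875637116
barL 197 X front [-0.062 -0.061] Y [-0.078 -0.072 -0.066] Z 0.10828122717655875 yaw -0.00885979198378612
barR 226 X front [-0.064 -0.063] Y [0.065 0.071 0.077] Z 0.10827244996991331 yaw -0.014035925861558742
shbar 809 [-0.027 -0.021 -0.015]
```

The rack's front is now at -59 mm, where centred is -60. It is straight, at the right height and released; the shutter is open and the arm is clear.

```bash
python3 -c "
from workcell import bot
print(bot.hand_in())"
```

```text
the job is handed in; nothing more can be done
None
```

The shutter is fully open and released, and the black rack stands upright and squarely on the mat in the middle bay, within about 4 mm of centre by my last measurement; the job was handed in at about 22 s, and the hand-in returned no verdict.

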